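Seat the autosampler carousel on its drive studs and lock it

ROBOT

A 7-joint arm with a two-finger parallel gripper is mounted at the origin on the work surface; the furniture and walls round the work are solid. World frame = base frame: x ahead of the robot, y to its left, z up, the work surface at z = 0. Lengths are in m, angles in rad, forces in N, time in s.
With the tool pointing down it reaches from about 0.425 to 0.95 m from the base axis. Payload 4.7 kg.
Tool frame: the origin (TCP) lies midway between the tips of the shut fingers; the grasp point (between the pads) lies 19 mm behind it (r.tcp_to_grasp is the y of the grasp point in the tool frame, in m); y points along the fingers, z is the direction in which the jaws open and shut, and the axes are right-handed (so a half turn about y gives the same grasp; the last joint's range is limited). The gripper opens to 85 mm and grips with 20 to 120 N. Pads are 22 mm wide; open, the fingers measure 114 mm over their backs; the gripper's body (76 mm by 85 mm) begins 54 mm behind the grasp point. The pads swing forward as they close: fully open they stand 13 mm farther back than shut.
Start: joints at [-1.206, 0.469, -0.049, 1.532, 0.024, 1.141, -0.082], TCP at [0.259, 0.623, 0.231] pointing down, gripper open.
Joint ranges: [-2.59, 2.59], [-0.33, 1.99], [-1.39, 1.29], [0.1, 2.45], [-1.04, 4.18], [0.21, 1.99], [-2.66, 2.66]. Speed limits (rad/s): [2.57, 2.57, 3.14, 3.14, 3.14, 3.14, 3.14].

INTERFACE

Orientations are given as a 3x3 rotation matrix whose columns are the frame's x, y, z axes.
In Python, from workcell import r gives the robot as it stands.
- The arm moves only by the tool apply_moves, never from a script. Its argument "targets" is a list of rows, each a list of 4 numbers: the shift along the world's x, y, z in units of 50 mm (1.0 is 50 mm), then the turn about the world's z in units of 6 degrees (1.0 is 6 degrees). A call has exactly 10 rows; each row is the pose to reach, as a shift and turn from the pose measured when the call began; what a row does not reach only later rows make up. A row lasts 1/8 s, in which the tool goes at most 62.5 mm and 10.7 degrees, less where a joint would pass 70% of its speed; a pose out of reach is approached as far as the arm can. A call with a gripper value outside its range is refused whole. "claw" is the closure, from 0 (fully open) to 1 (shut), set as the call begins (left out, the last holds). The fingers move at their own pace and stop on an object; "force" is the grip in N (left out, the last holds). Time passes only in rows, so rows that repeat a pose let the fingers close, or fill a call up. It gives the time, the measured TCP pose, the force and the opening at its end, in the units of the state.
- r.get_obs(): the state, without advancing time (a new reading comes with each control period).
- r.get_image(name): name is "side" or "top"; returns (picture, depth): 420x560x3 uint8, blue, green, red; 420x560 float32, m along the optical axis (not along the pixel's ray), 0 where there is no reading.
- r.calibration(name): a dict with "vertical_fov" (degrees; the focal length in pixels is half the picture's height over the tangent of half this angle, whatever the lens; pixels are square), "cx", "cy" (the principal point, pixels), "k1" (the pictures are not rectified: a ray, as slopes to the right and down, at radius r is drawn at 1 + k1 r^2 times it, then the intrinsics apply), "cam_to_world" (4x4, takes a point from camera to world coordinates). Camera axes: x right, y up, looking along -z (the intrinsics and any distortion apply to the point x, -y, -z); pixel columns grow to the right and rows downward; lengths in m; the calibration is good to about 2 mm. A picture is of the moment at which its call begins. calibration takes no time and is no camera call.
- r.close_job(): hands the job in, once; it reports no verdict.
The state is a dict: "t": time; "joint_positions": joint angles; "joint_vel": joint speeds; "effort": joint torques, N m; "ee_pos": TCP position; "orientation": TCP orientation; "wrist_force": force on the tool from outside, world axes, zero at the start; "torque": the same for the moment, N m; "grip_width": opening from 0.0 (shut) to 1.0 (fully open).
Only numpy, scipy, OpenCV 4.12 (cv2) and the standard library are available. Lean on these libraries where they do the work, as an engineer would, in place of code of your own. Each camera call takes 0.05 s, during which the arm holds its last target. There are 200 camera calls.

TASK

The autosampler's round carousel has been put on its spindle but is riding on top of the three drive studs. Without lifting it off, turn it until the studs enter its holes and it drops, then press it straight down fully home, so that it holds the part-present plunger under its hub depressed. Finally swing the keeper arm in over the carousel's rim until it points at the hub, and leave the small weighing bottle and the flask as they stand.

Things in the scene. Friction and masses are not known exactly. Their poses are not given: they have to be found in the camera images.
- station: The autosampler: white housing fixed to the bench, elsewhere and otherwise turned each time, 190 along its x, 260 along y, 40 mm high. Origin: on the bench under the seat's centre (the housing reaches 115 to -y, 145 to +y). x points away from its dark display side, z up. A grey round seat plinth stands on it, the keeper at its +y side.
- seat (a point): Centre of the seat, the plinth's top face (radius 66, 52 mm above the bench); axes as the station's. From it rise a spindle on the axis (diameter 24, 32 high) and three studs (diameter 12, 12 high, bevelled tips) 45 mm from the axis at 0, 120 and 240 degrees from x. All are hidden under the carousel.
- carousel: Loose round aluminium plate, diameter 140, 10 thick, 0.9 kg. Origin: centre of the underside; z up. Holes of diameter 15 at radius 45, at 0, 120, 240 degrees from x: it fits at the seat's yaw modulo 120 degrees. Starts 12 mm above the seat on the stud tips, 23 to 97 degrees past a fit (anticlockwise); at a fit it drops about 4 mm onto the plunger (4 to 9 mm above the seat); home = on the seat.
- post (a point): Top centre of one of the carousel's three upright round posts (diameter 10, tops 42 above the plate, 52 above its underside). They stand at radius 58, at 60 (this one), 180 and 300 degrees from the carousel's x, midway between the holes. Push a post sideways along its circle to turn the carousel: about 2 to 5 N.
- hub_top (a point): Centre of the flat top (44 wide) of the carousel's low conical hub, 68 wide where it meets the plate; 46 mm above the underside. Press here. A blind bore in the hub runs on the spindle.
- plunger (a joint): Travel (m) of the sprung part-present plunger in the spindle, hidden under the hub: 0 free, 0.008 with the carousel fully home (end stop 0.010). It is stiff: the carousel's weight alone does not push it fully in; about 6 to 10 N more on the hub does, and the weight then keeps it in.
- keeper_pin (a point): Upright round pin (diameter 10, 36 mm tall) on the keeper, the steel swing arm at the housing's +y side; this point lies on the pin's axis, 17 mm below its top. Push it sideways to swing the arm (about 1 to 2 N). The pin stands 30 mm from the pivot.
- keeper_pivot (a point): Fixed vertical axis of the keeper arm, 112 mm to +y of the seat centre, at the underside of the arm (12.5 mm above the seat). The arm is 16 wide, 6 thick and reaches 56 mm from the pivot; it passes 2.5 mm over the carousel when that is fully home and is blocked by its rim when it is not.
- keeper (a joint): Angle (rad) of the keeper arm, clockwise seen from above: 0 points along the housing's +x, 1.57 points at the hub, stop at 1.6. It stays where it is left. Starts between 0 and 0.35.
- weighing_bottle: Small glass weighing bottle, diameter 37, 47 mm tall, origin at its foot; stands loose on the housing's top at the corner to +x and -y. To be left alone.
- flask: Conical glass flask, diameter 79, 125 mm tall, loose on the bench to the right of the autosampler (to -y), origin at its foot. To be left alone.
Things that resemble listed ones, but are neither listed nor needed, are in the scene too. Of the things that look like the carousel, the largest one is meant.

How it is judged:
By the outcome, as a careful person would: the job done as asked, in the order asked, and still so for the second after the job is handed in, with the robot touching nothing.
It also fails if it takes over 64 s, if anything falls off the work surface, if the arm or the gripper's body presses on something with over 40 N, if the wrist force passes 120 N, or if a joint passes its speed limit or range.

## Working session

There is one attempt and no reset: what is moved stays moved. The work goes in short steps, Python scripts to look and compute and a tool call to move; the robot and the scene stay as the last step left them, time stands still between calls to the robot, and variables do not carry over. Pictures are saved under pics/ and viewed, about 8 in all and at most 12, crops included, and the job is handed in when it is done.

Besides the shell and the picture viewer there is one more tool, called after ">>>" by a JSON object that holds its "op" and its "data". apply_moves: Moves the arm, as the interface text tells. Its arguments: {"type":"object","properties":{"targets":{"type":"array"},"claw":{"type":"number"},"force":{"type":"number"}},"required":["targets"]}

```bash
mkdir -p pics; cat > h.py <<'E'
import numpy as np,cv2
from workcell import r
def cam(n):
    c=r.calibration(n);f=210/np.tan(np.radians(c["vertical_fov"])/2);return c,f
def shot(n,fn=None):
    im,d=r.get_image(n)
    if fn: cv2.imwrite("pics/"+fn,im)
    np.savez("/tmp/%s.npz"%n,im=im,d=d);return im,d
def rays(n,uv):
    c,f=cam(n);uv=np.atleast_2d(np.float64(uv))
    K=np.array([[f,0,c["cx"]],[0,f,c["cy"]],[0,0,1]])
    p=cv2.undistortPoints(uv.reshape(-1,1,2),K,np.array([c["k1"],0,0,0,0.])).reshape(-1,2)
    # undistort inverse handles d=1+k1 r^2
    T=np.array(c["cam_to_world"]);dr=np.c_[p[:,0],-p[:,1],-np.ones(len(p))]
    return T[:3,3],dr@T[:3,:3].T
def onplane(n,uv,z):
    o,d=rays(n,uv);return o+d*((z-o[2])/d[:,2])[:,None]
def cloud(n,d):
    v,u=np.mgrid[0:d.shape[0],0:d.shape[1]]
    o,dr=rays(n,np.c_[u.ravel(),v.ravel()])
    P=o+dr*d.ravel()[:,None];P[d.ravel()==0]=np.nan
    return P.reshape(d.shape+(3,))
def proj(n,P):
    c,f=cam(n);T=np.linalg.inv(np.array(c["cam_to_world"]));q=np.atleast_2d(P)@T[:3,:3].T+T[:3,3]
    s=np.c_[q[:,0],-q[:,1]]/-q[:,2:];s=s*(1+c["k1"]*(s**2).sum(1))[:,None]
    return s*f+[c["cx"],c["cy"]]
E
python3 - <<'E'
from h import *
a,d=shot("top","t0.png");b,e=shot("side","s0.png")
for n in("top","side"): print(n,r.calibration(n))
o=r.get_obs();print(o["ee_pos"],o["orientation"],o["t"],o["grip_width"],r.tcp_to_grasp)
E
```

```text
top {'vertical_fov': 57.377598312915325, 'cx': 276.4943363085419, 'cy': 211.34831997289317, 'k1': -0.10298742035083218, 'cam_to_world': array([[-0.0176595 ,  0.99861493, -0.04956181,  0.50043571],
       [-0.99973975, -0.01835195, -0.01355137,  0.10714392],
       [-0.01444216,  0.04930961,  0.99867912,  0.92768558],
       [ 0.        ,  0.        ,  0.        ,  1.        ]])}
side {'vertical_fov': 52.980593558833945, 'cx': 282.8489938777002, 'cy': 211.41888710716847, 'k1': -0.039813071162424295, 'cam_to_world': array([[-0.99923843, -0.01537423,  0.03586341,  0.60229296],
       [ 0.0349132 , -0.76270922,  0.64579851,  0.82609208],
       [ 0.0174247 ,  0.6465588 ,  0.76266513,  0.95500077],
       [ 0.        ,  0.        ,  0.        ,  1.        ]])}
[0.25875691 0.62286676 0.23038445] [[ 9.23496588e-01 -6.29919978e-04  3.83606120e-01]
 [-3.83606635e-01 -1.63337139e-03  9.23495144e-01]
 [ 4.48432187e-05 -9.99998468e-01 -1.75005438e-03]] 0.1 1.001510529324751 -0.0187
```

View pics/t0.png

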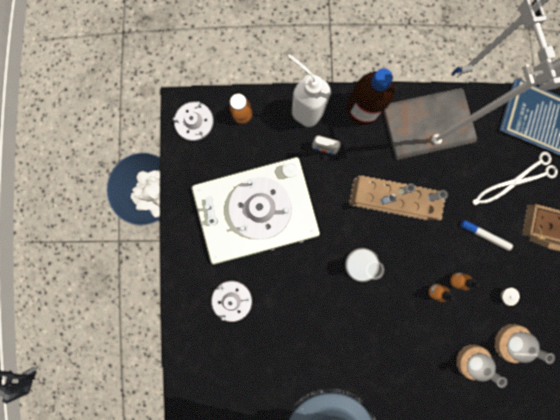

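View pics/s0.png

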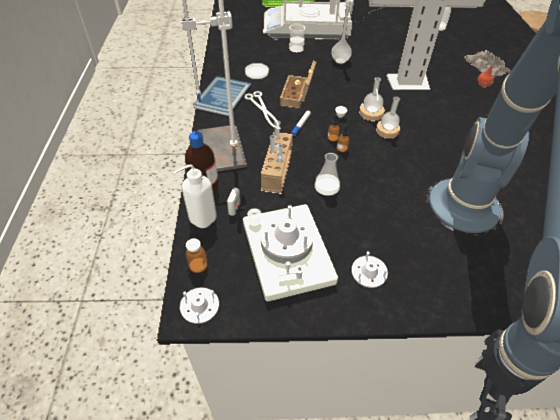

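The top view shows the station around (257,210) with the carousel on it at (258,207), the keeper at (208,210) and the weighing bottle at (288,170). The flask is at (362,265), and two smaller look-alike carousels are at (193,120) and (231,301).

```bash
python3 - <<'E'
from h import *
for n in("top","side"):
    z=np.load("/tmp/%s.npz"%n);im,d=z["im"],z["d"];P=cloud(n,d)
    if n=="top": B=(slice(150,270),slice(185,325))
    else: B=(slice(195,305),slice(235,345))
    p=P[B].reshape(-1,3);Z=p[:,2]
    m=(Z>.034)&(Z<.046)
    rect=cv2.minAreaRect(p[m][:,:2].astype(np.float32));print(n,"house",rect,np.median(Z[m]))
    x=p[(Z>.066)&(Z<.082)];c=np.median(x[:,:2],0)
    h,w=np.histogram(Z,bins=np.arange(.03,.13,.005));print(dict(zip(w.round(3),h)))
    hull=cv2.convexHull(x[np.linalg.norm(x[:,:2]-c,axis=1)<.085][:,:2].astype(np.float32))
    print("plate circ",cv2.minEnclosingCircle(hull),np.median(x[:,2]))
    # clusters above .09
    mask=np.zeros(d.shape,np.uint8);mask[B]=(P[B][...,2]>.086)
    k,l,s,ce=cv2.connectedComponentsWithStats(mask)
    for i in range(1,k): q=P[l==i];print(s[i][4],ce[i].round(1),q.mean(0).round(4),q[:,2].max().round(4))
    mask[:]=0;mask[B]=(P[B][...,2]>.048)
    u0,v0=B[1].start,B[0].start
    crop=cv2.resize(im[B],None,fx=5 if n=="top" else 5,fy=5,interpolation=cv2.INTER_CUBIC);cv2.imwrite("pics/c_%s.png"%n,crop)
E
```

```text
top house ((0.5477484464645386, 0.1702776998281479), (0.19154980778694153, 0.2609231173992157), 14.090800285339355) 0.04031728426719239
{np.float64(0.03): np.int64(65), np.float64(0.035): np.int64(2267), np.float64(0.04): np.int64(3171), np.float64(0.045): np.int64(29), np.float64(0.05): np.int64(90), np.float64(0.055): np.int64(6), np.float64(0.06): np.int64(1), np.float64(0.065): np.int64(54), np.float64(0.07): np.int64(1507), np.float64(0.075): np.int64(1016), np.float64(0.08): np.int64(92), np.float64(0.085): np.int64(90), np.float64(0.09): np.int64(65), np.float64(0.095): np.int64(68), np.float64(0.1): np.int64(55), np.float64(0.105): np.int64(174), np.float64(0.11): np.int64(244), np.float64(0.115): np.int64(38), np.float64(0.12): np.int64(1)}
plate circ ((0.5519240498542786, 0.15544672310352325), 0.06998537480831146) 0.07451593661756012
22 [290.4 168. ] [0.6374 0.0862 0.0877] 0.0908
24 [249.1 182. ] [0.605  0.1757 0.1121] 0.1203
601 [259.5 207.3] [0.5507 0.1546 0.1048] 0.115
24 [207.5 207. ] [0.5537 0.2677 0.1024] 0.11
20 [285.8 210.5] [0.5423 0.0984 0.1132] 0.1184
25 [242.5 2
[... 477 characters left out ...]
np.float64(0.075): np.int64(450), np.float64(0.08): np.int64(91), np.float64(0.085): np.int64(74), np.float64(0.09): np.int64(73), np.float64(0.095): np.int64(66), np.float64(0.1): np.int64(56), np.float64(0.105): np.int64(146), np.float64(0.11): np.int64(107), np.float64(0.115): np.int64(23), np.float64(0.12): np.int64(0)}
plate circ ((0.5600672364234924, 0.17873157560825348), 0.0850357636809349) 0.0739513286102712
32 [288.8 210.5] [0.5462 0.1023 0.1036] 0.1177
9 [253.1 211. ] [0.6417 0.0884 0.0874] 0.0892
381 [286.3 229.5] [0.5556 0.1657 0.1033] 0.1138
38 [265.6 233.8] [0.6087 0.1794 0.1048] 0.1176
37 [304.6 238.4] [0.5106 0.1955 0.104 ] 0.117
28 [287.2 265.2] [0.5575 0.2721 0.1004] 0.1086
```

View pics/c_top.png

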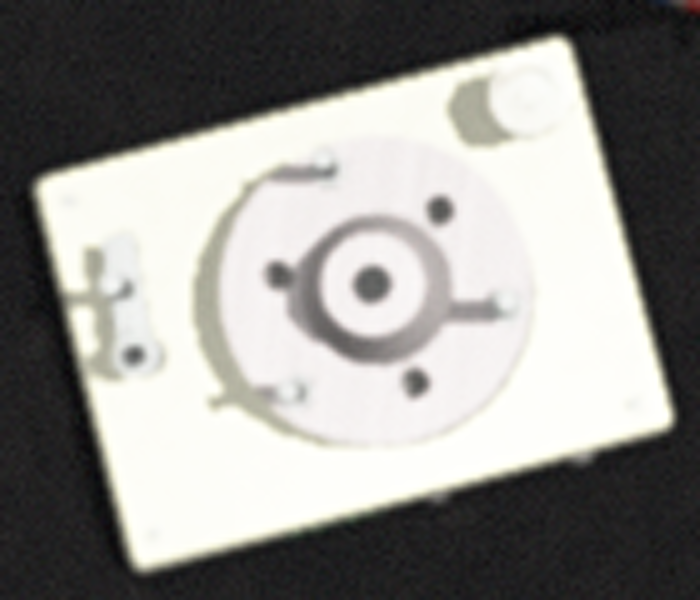

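View pics/c_side.png

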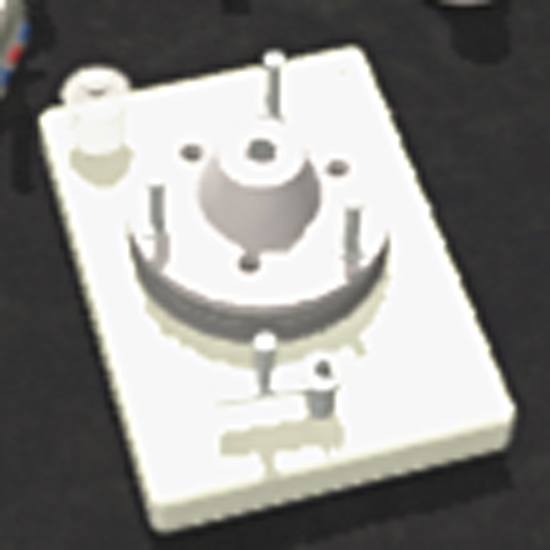

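Seat centre is about (0.5516, 0.1556) from both the housing and the plate circle, with station yaw 14.1°. The carousel is about 67° past a fit and the keeper is at about 0.13 rad. I'll straddle the post at about 141° with loosely opened fingers and turn it clockwise.

>>> {"op": "apply_moves", "data": {"targets": [[0.5, -0.9, -0.1, -0.3], [1.1, -1.9, -0.2, -0.6], [1.65, -2.9, -0.4, -0.9], [2.2, -3.9, -0.6, -1.2], [2.8, -4.9, -0.7, -1.6], [3.4, -5.9, -0.8, -1.9], [3.95, -6.9, -0.9, -2.2], [4.5, -7.8, -1.0, -2.5], [4.96, -8.61, -1.0, -2.75], [4.96, -8.61, -1.0, -2.75]], "claw": 0.72}}

```text
t: 1.35
ee_pos: [0.5085, 0.1877, 0.1801]
orientation: [[0.771, -0.001, 0.636], [-0.636, -0.003, 0.771], [0.002, -1.0, -0.003]]
wrist_force: [-1.5, 0.2, 0.1]
grip_width: 0.282
```

```bash
python3 - <<'E'
from h import *
a,d=shot("side");cv2.imwrite("pics/s1.png",cv2.resize(a[120:320,180:400],None,fx=3,fy=3))
o=r.get_obs();print(o["ee_pos"],o["orientation"][:,2],o["t"],o["grip_width"],o["wrist_force"])
E
```

```text
[0.50728171 0.19048394 0.18006555] [ 0.63324687  0.7739458  -0.00250888] 1.4 0.2825194616769987 [-0.25619307  0.30575794 -0.46749249]
```

View pics/s1.png

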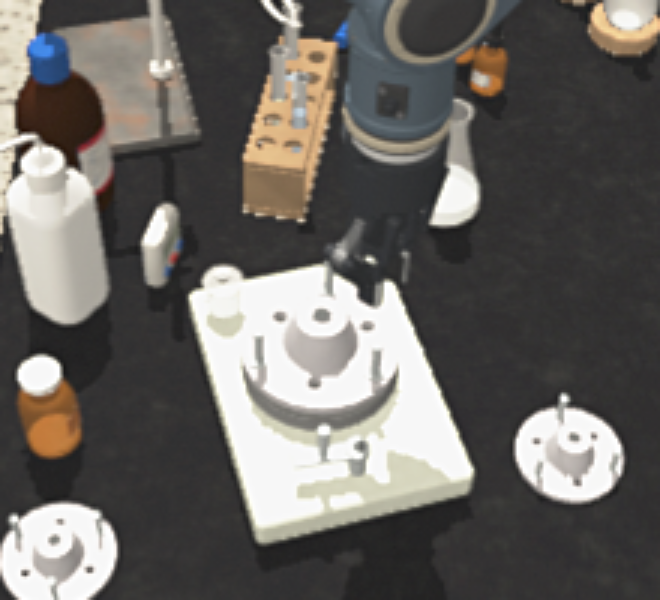

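The gripper stands above the chosen post (crop (377,365)); lowering.

>>> {"op": "apply_moves", "data": {"targets": [[0, 0.03, -0.3, 0], [0, 0.03, -0.6, 0], [0, 0.03, -0.9, 0], [0, 0.03, -1.2, 0], [0, 0.03, -1.45, 0], [0, 0.03, -1.65, 0], [0, 0.03, -1.8, 0], [0, 0.03, -1.88, 0], [0, 0.03, -1.88, 0], [0, 0.03, -1.88, 0]]}}

```text
t: 2.65
ee_pos: [0.5076, 0.1921, 0.0864]
orientation: [[0.774, -0.001, 0.633], [-0.633, -0.002, 0.774], [0.0, -1.0, -0.002]]
wrist_force: [-0.2, -0.2, -0.3]
grip_width: 0.277
```

```bash
cat > plan.py <<'E'
from h import *
import sys
S=np.array([.5516,.1556])
def arc(a1,n=10,z=.086):
    o=r.get_obs();p=o["ee_pos"];c=p[:2]-S;a0=np.degrees(np.arctan2(c[1],c[0]))
    tz=o["orientation"][:,2];t0=np.degrees(np.arctan2(tz[1],tz[0]))
    print("t",o["t"],"ang",a0.round(1),"rad",np.hypot(*c).round(4),"tool",t0.round(1),"z",p[2].round(4),"F",o["wrist_force"].round(1))
    for i in range(1,n+1):
        a=a0+(a1-a0)*min(1,i/(n-1));q=S+.058*np.array([np.cos(np.radians(a)),np.sin(np.radians(a))])
        print(np.r_[(q-p[:2])/.05,(z-p[2])/.05,(a-90-t0)/6].round(2).tolist(),end=",")
arc(float(sys.argv[1]))
E
python3 plan.py 100
```

```text
t 2.65 ang 140.4 rad 0.0572 tool 50.7 z 0.0864 F [-0.2 -0.2 -0.3]
[0.05, 0.08, -0.01, -0.81],[0.11, 0.14, -0.01, -1.55],[0.18, 0.2, -0.01, -2.3],[0.26, 0.25, -0.01, -3.05],[0.34, 0.3, -0.01, -3.8],[0.42, 0.33, -0.01, -4.54],[0.5, 0.37, -0.01, -5.29],[0.59, 0.39, -0.01, -6.04],[0.68, 0.41, -0.01, -6.78],[0.68, 0.41, -0.01, -6.78],
```

>>> {"op": "apply_moves", "data": {"targets": [[0.05, 0.08, 0, -0.8], [0.11, 0.14, 0, -1.55], [0.18, 0.2, 0, -2.3], [0.26, 0.25, 0, -3.05], [0.34, 0.3, 0, -3.8], [0.42, 0.33, 0, -4.55], [0.5, 0.37, 0, -5.3], [0.59, 0.39, 0, -6.05], [0.68, 0.41, 0, -6.8], [0.68, 0.41, 0, -6.8]]}}

```text
t: 3.9
ee_pos: [0.5417, 0.2129, 0.0866]
orientation: [[0.173, -0.001, 0.985], [-0.985, -0.001, 0.173], [0.0, -1.0, -0.001]]
wrist_force: [-0.2, -0.5, -0.4]
grip_width: 0.278
```

```bash
cat > look.py <<'E'
from h import *
# plate height, posts
for n in("top","side"):
    im,d=shot(n);P=cloud(n,d).reshape(-1,3)
    c=P[:,:2]-[.5516,.1556];R=np.linalg.norm(c,axis=1);Z=P[:,2]
    m=(R>.036)&(R<.068)&(Z>.055)&(Z<.08);print(n,"plate z",np.median(Z[m]).round(4),"hub",np.median(Z[(R<.018)&(R>.009)]).round(4))
    m=(R>.05)&(R<.067)&(Z>.095)&(Z<.122);a=np.degrees(np.arctan2(c[m,1],c[m,0]))
    h,w=np.histogram(a,bins=np.arange(-180,181,8));print({int(x):int(y) for x,y in zip(w,h) if y>2})
E
python3 look.py; python3 plan.py 72
```

```text
top plate z 0.0745 hub 0.1138
{-140: 5, -132: 12, -20: 11, -12: 12}
side plate z 0.074 hub 0.4493
{-12: 20, 100: 25, 108: 11}
t 4.0 ang 99.8 rad 0.058 tool 10.0 z 0.0867 F [-0.2  0.4 -0. ]
[0.06, 0.01, -0.01, -0.54],[0.12, 0.02, -0.01, -1.06],[0.19, 0.02, -0.01, -1.57],[0.25, 0.02, -0.01, -2.09],[0.31, 0.01, -0.01, -2.6],[0.37, 0.0, -0.01, -3.12],[0.44, -0.01, -0.01, -3.63],[0.5, -0.02, -0.01, -4.15],[0.56, -0.04, -0.01, -4.66],[0.56, -0.04, -0.01, -4.66],
```

Turning works (post at about 107°, lagging the tool by 7.5°; a fit is at 74°). I'll approach to about 79°, then slowly.

>>> {"op": "apply_moves", "data": {"targets": [[0.06, 0.01, 0, -0.55], [0.12, 0.02, 0, -1.05], [0.19, 0.02, 0, -1.55], [0.25, 0.02, 0, -2.1], [0.31, 0.01, 0, -2.6], [0.37, 0.0, 0, -3.1], [0.44, -0.01, 0, -3.65], [0.5, -0.02, 0, -4.15], [0.56, -0.04, 0, -4.65], [0.56, -0.04, 0, -4.65]]}}

```text
t: 5.25
ee_pos: [0.5695, 0.211, 0.0867]
orientation: [[-0.306, -0.001, 0.952], [-0.952, 0.0, -0.306], [0.0, -1.0, -0.001]]
wrist_force: [-0.3, 1.0, -0.1]
grip_width: 0.279
```

```bash
python3 look.py; python3 plan.py 65
```

```text
top plate z 0.0743 hub 0.4094
{-164: 12, -156: 4, -44: 19}
side plate z 0.0739 hub 0.4585
{-164: 18, -156: 4, 52: 13, 68: 8, 76: 15, 92: 4}
t 5.35 ang 72.1 rad 0.0581 tool -17.8 z 0.0867 F [-1.4  0.7 -0.7]
[0.01, -0.01, -0.01, -0.14],[0.03, -0.01, -0.01, -0.28],[0.04, -0.02, -0.01, -0.41],[0.06, -0.02, -0.01, -0.54],[0.07, -0.03, -0.01, -0.67],[0.09, -0.03, -0.01, -0.8],[0.1, -0.04, -0.01, -0.93],[0.12, -0.05, -0.01, -1.06],[0.13, -0.05, -0.01, -1.19],[0.13, -0.05, -0.01, -1.19],
```

>>> {"op": "apply_moves", "data": {"targets": [[0.01, -0.01, 0, -0.15], [0.03, -0.01, 0, -0.3], [0.04, -0.02, 0, -0.4], [0.06, -0.02, 0, -0.55], [0.07, -0.03, 0, -0.65], [0.09, -0.03, 0, -0.8], [0.1, -0.04, 0, -0.95], [0.12, -0.05, 0, -1.05], [0.13, -0.05, 0, -1.2], [0.13, -0.05, 0, -1.2]]}}

```text
t: 6.6
ee_pos: [0.5761, 0.2083, 0.0867]
orientation: [[-0.423, -0.001, 0.906], [-0.906, 0.0, -0.423], [0.0, -1.0, -0.001]]
wrist_force: [-0.3, 0.4, 0.2]
grip_width: 0.283
```

```bash
python3 look.py; python3 plan.py 61
```

```text
top plate z 0.0697 hub 0.4135
{-172: 13, -164: 8, -52: 12, -44: 9}
side plate z 0.0697 hub 0.4578
{-172: 15, 44: 11, 52: 7, 60: 3, 68: 11, 84: 5}
t 6.7 ang 65.2 rad 0.0581 tool -25.0 z 0.0867 F [-0.7  0.2 -0.2]
[0.01, -0.01, -0.01, -0.03],[0.02, -0.01, -0.01, -0.11],[0.02, -0.01, -0.01, -0.19],[0.03, -0.02, -0.01, -0.27],[0.04, -0.02, -0.01, -0.35],[0.05, -0.03, -0.01, -0.43],[0.06, -0.03, -0.01, -0.51],[0.07, -0.04, -0.01, -0.58],[0.08, -0.04, -0.01, -0.66],[0.08, -0.04, -0.01, -0.66],
```

Plate went from 0.0743 to 0.0697, so it dropped about 4.5 mm onto the plunger. Now up, over the hub, fingers shut.

>>> {"op": "apply_moves", "data": {"targets": [[-0.01, 0.01, 0.3, 0], [-0.01, 0.01, 0.7, 0], [-0.01, 0.01, 1.1, 0], [-0.01, 0.01, 1.3, 0], [-0.1, -0.2, 1.3, 0], [-0.2, -0.45, 1.3, 0], [-0.3, -0.7, 1.3, 0], [-0.4, -0.9, 1.3, 0], [-0.49, -1.06, 1.3, 0], [-0.49, -1.06, 1.3, 0]]}}

```text
t: 7.95
ee_pos: [0.5512, 0.1546, 0.1517]
orientation: [[-0.424, -0.002, 0.906], [-0.906, 0.001, -0.424], [0.0, -1.0, -0.002]]
wrist_force: [0.5, -0.1, 0.3]
grip_width: 0.279
```

>>> {"op": "apply_moves", "data": {"targets": [[0, 0, 0, 0], [0, 0, 0, 0], [0, 0, -0.1, 0], [0, 0, -0.2, 0], [0, 0, -0.3, 0], [0, 0, -0.35, 0], [0, 0, -0.4, 0], [0, 0, -0.45, 0], [0, 0, -0.5, 0], [0, 0, -0.55, 0]], "claw": 1.0, "force": 20}}

```text
t: 9.2
ee_pos: [0.5512, 0.1546, 0.124]
orientation: [[-0.424, -0.001, 0.906], [-0.906, 0.001, -0.424], [0.0, -1.0, -0.002]]
wrist_force: [0.2, 0.9, 0.0]
grip_width: -0.001
```

```bash
python3 look.py; python3 plan.py 61|head -1
```

```text
top plate z 0.0698 hub 0.4825
{}
side plate z 0.0692 hub 0.1785
{-172: 15, -164: 3, -44: 19, 60: 4, 68: 16}
t 9.3 ang -122.8 rad 0.0012 tool -25.1 z 0.1239 F [ 0.2 -0.2  0.1]
```

>>> {"op": "apply_moves", "data": {"targets": [[0.01, 0.02, -0.1, 0], [0.01, 0.02, -0.2, 0], [0.01, 0.02, -0.3, 0], [0.01, 0.02, -0.36, 0], [0.01, 0.02, -0.4, 0], [0.01, 0.02, -0.42, 0], [0.01, 0.02, -0.44, 0], [0.01, 0.02, -0.46, 0], [0.01, 0.02, -0.48, 0], [0.01, 0.02, -0.48, 0]]}}

```text
t: 10.55
ee_pos: [0.5513, 0.1555, 0.101]
orientation: [[-0.424, -0.003, 0.906], [-0.906, 0.001, -0.424], [0.0, -1.0, -0.003]]
wrist_force: [-3.7, -0.4, 8.4]
grip_width: 0.003
```

>>> {"op": "apply_moves", "data": {"targets": [[0, 0, -0.03, 0], [0, 0, -0.04, 0], [0, 0, -0.05, 0], [0, 0, -0.06, 0], [0, 0, -0.07, 0], [0, 0, -0.08, 0], [0, 0, -0.09, 0], [0, 0, -0.1, 0], [0, 0, -0.1, 0], [0, 0, -0.1, 0]]}}

```text
t: 11.8
ee_pos: [0.5502, 0.1555, 0.098]
orientation: [[-0.424, -0.006, 0.905], [-0.906, 0.003, -0.424], [0.0, -1.0, -0.006]]
wrist_force: [-8.4, -1.6, 19.2]
grip_width: -0.003
```

```bash
python3 look.py; python3 plan.py 61|head -1
```

```text
top plate z 0.0625 hub 0.4589
{}
side plate z 0.0623 hub 0.1577
{-172: 12, -52: 5, -44: 12, 60: 5, 68: 13}
t 11.9 ang -174.8 rad 0.0014 tool -25.1 z 0.0981 F [-8.6 -1.7 17.5]
```

>>> {"op": "apply_moves", "data": {"targets": [[0.01, 0, -0.03, 0], [0.02, 0, -0.04, 0], [0.02, 0, -0.04, 0], [0.02, 0, -0.04, 0], [0.02, 0, 0.1, 0], [0.02, 0, 0.3, 0], [0.02, 0, 0.6, 0], [0.02, 0, 0.9, 0], [0.02, 0, 1.2, 0], [0.02, 0, 1.2, 0]]}}

```text
t: 13.15
ee_pos: [0.5522, 0.1557, 0.1597]
orientation: [[-0.424, -0.003, 0.906], [-0.906, 0.004, -0.424], [-0.002, -1.0, -0.004]]
wrist_force: [0.4, -0.1, -0.1]
grip_width: -0.003
```

```bash
python3 look.py; python3 - <<'E'
from h import *
z=np.load("/tmp/side.npz");P=cloud("side",z["d"]).reshape(-1,3)
pv=np.array([.5243,.2642]);R=np.linalg.norm(P[:,:2]-pv,axis=1)
q=P[(R<.045)&(P[:,2]>.078)];
q1=q[np.linalg.norm(q[:,:2]-pv,axis=1)>.015];print("pin",q1.mean(0),q1[:,2].max(),len(q1))
a=P[(R<.07)&(P[:,2]>.058)];print("arm",a.mean(0),len(a))
q2=P[(R<.012)&(P[:,2]>.06)];print("pivot knob",q2.mean(0),q2[:,2].max())
o=r.get_obs();print(o["ee_pos"],o["wrist_force"])
E
```

```text
top plate z 0.0627 hub 0.5063
{}
side plate z 0.0622 hub 0.2107
{-172: 12, -164: 4, -52: 5, -44: 11, 60: 4, 68: 16}
pin [0.55757135 0.27232121 0.09688106] 0.10788546015369194 35
arm [0.54311545 0.2178329  0.2972406 ] 1043
pivot knob [0.52641902 0.26690456 0.07239208] 0.07994436355154433
[0.55100078 0.15553776 0.15804397] [-0.13329475 -0.66698212 -0.05396671]
```

The carousel stays home after release (plate 0.0625). Next is the keeper: turn the tool and go above the pin with the fingers straddling it.

>>> {"op": "apply_moves", "data": {"targets": [[0.0, 0.2, 0, 1.4], [0.0, 0.45, 0, 2.8], [0.0, 0.7, 0, 4.2], [0.0, 0.95, 0, 5.6], [0.05, 1.2, 0, 7.0], [0.05, 1.45, 0, 8.4], [0.05, 1.7, 0, 9.8], [0.09, 1.95, 0, 11.2], [0.09, 2.25, 0, 12.6], [0.09, 2.25, 0, 14.0]], "claw": 0.7}}

```text
t: 14.5
ee_pos: [0.5546, 0.2695, 0.157]
orientation: [[0.86, -0.005, 0.51], [-0.51, -0.006, 0.86], [-0.001, -1.0, -0.008]]
wrist_force: [0.6, -0.9, -0.8]
grip_width: 0.299
```

```bash
cat > plan2.py <<'E'
from h import *
import sys
C=np.array([.5262,.2645])
o=r.get_obs();p=o["ee_pos"];c=p[:2]-C;a0=np.degrees(np.arctan2(c[1],c[0]))
tz=o["orientation"][:,2];t0=np.degrees(np.arctan2(tz[1],tz[0]))
a1=float(sys.argv[1]);z=float(sys.argv[2]);n=10
print("t",o["t"],"ang",a0.round(1),"rad",np.hypot(*c).round(4),"tool",t0.round(1),p.round(4),"F",o["wrist_force"].round(1))
for i in range(1,n+1):
    a=a0+(a1-a0)*min(1,i/(n-1));q=C+.030*np.array([np.cos(np.radians(a)),np.sin(np.radians(a))])
    print(np.r_[(q-p[:2])/.05,(z-p[2])/.05,(a+90-t0)/6].round(2).tolist(),end=",")
E
python3 plan2.py 7 .12
```

```text
t 14.5 ang 10.0 rad 0.0289 tool 59.3 [0.5546 0.2695 0.157 ] F [ 0.6 -0.9 -0.8]
[0.02, 0.0, -0.74, 6.73],[0.02, -0.0, -0.74, 6.67],[0.02, -0.01, -0.74, 6.62],[0.02, -0.01, -0.74, 6.56],[0.02, -0.01, -0.74, 6.5],[0.03, -0.02, -0.74, 6.45],[0.03, -0.02, -0.74, 6.39],[0.03, -0.02, -0.74, 6.34],[0.03, -0.03, -0.74, 6.28],[0.03, -0.03, -0.74, 6.28],
```

>>> {"op": "apply_moves", "data": {"targets": [[0.0, 0, 0, 1.3], [0.02, -0.02, -0.1, 2.6], [0.02, -0.03, -0.2, 3.9], [0.02, -0.03, -0.3, 5.2], [0.02, -0.03, -0.4, 6.3], [0.02, -0.03, -0.5, 6.3], [0.02, -0.03, -0.6, 6.3], [0.02, -0.03, -0.7, 6.3], [0.02, -0.03, -0.74, 6.3], [0.02, -0.03, -0.74, 6.3]]}}

```text
t: 15.75
ee_pos: [0.5555, 0.2681, 0.1198]
orientation: [[0.992, -0.001, -0.124], [0.124, -0.008, 0.992], [-0.002, -1.0, -0.008]]
wrist_force: [-0.1, -0.3, -0.2]
grip_width: 0.298
```

```bash
python3 plan2.py 7 .08|head -1; python3 - <<'E'
from h import *
a,d=shot("side");b=cv2.resize(a[190:310,220:350],None,fx=5,fy=5,interpolation=cv2.INTER_CUBIC)
a,d=shot("top");cv2.imwrite("pics/t9.png",b)
E
```

```text
t 15.75 ang 6.9 rad 0.0296 tool 97.1 [0.5555 0.2681 0.1198] F [-0.1 -0.3 -0.2]
```

View pics/t9.png

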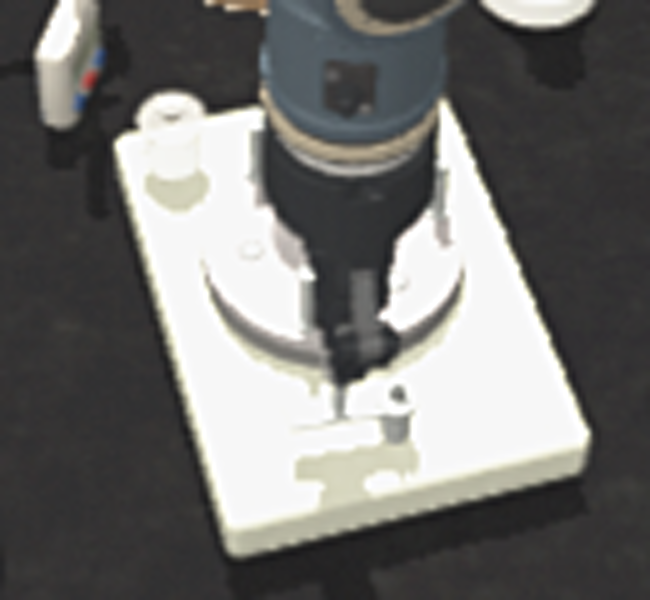

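```bash
python3 - <<'E'
from h import *
f=lambda P:((proj("side",P)-[220,190])*5).round(0).tolist()
print(f([[.5555,.2681,.12],[.5555,.2581,.12],[.5555,.2781,.12],[.5555,.268,.105],[.5555,.268,.085],[.5262,.2645,.08]]))
z=np.load("/tmp/side.npz");P=cloud("side",z["d"]);m=(P[...,2]>.125)&(P[...,2]<.16)&(P[...,1]>.22)&(P[...,1]<.31)
q=P[m];print(q.min(0),q.max(0),len(q))
E
```

```text
[[341.0, 347.0], [340.0, 329.0], [342.0, 364.0], [340.0, 364.0], [339.0, 387.0], [398.0, 385.0]]
[0.54540148 0.25552945 0.12638424] [0.57017643 0.29712269 0.14955802] 33
```

The pin (340,400) is in line with the projected TCP (341,347), with the near finger in front of it. Descend.

>>> {"op": "apply_moves", "data": {"targets": [[0, 0, -0.08, 0], [0, 0, -0.16, 0], [0, 0, -0.24, 0], [0, 0, -0.32, 0], [0, 0, -0.4, 0], [0, 0, -0.5, 0], [0, 0, -0.6, 0], [0, 0, -0.7, 0], [0, 0, -0.76, 0], [0, 0, -0.76, 0]]}}

```text
t: 17.1
ee_pos: [0.5556, 0.2681, 0.0818]
orientation: [[0.992, -0.001, -0.124], [0.124, -0.008, 0.992], [-0.002, -1.0, -0.008]]
wrist_force: [-0.1, -0.3, -0.2]
grip_width: 0.299
```

```bash
python3 plan2.py -45 .082
```

```text
t 17.1 ang 6.9 rad 0.0296 tool 97.1 [0.5556 0.2681 0.0818] F [-0.1 -0.3 -0.2]
[0.01, -0.06, 0.0, -1.0],[0.01, -0.12, 0.0, -1.96],[0.0, -0.18, 0.0, -2.92],[-0.01, -0.24, 0.0, -3.88],[-0.03, -0.3, 0.0, -4.84],[-0.06, -0.35, 0.0, -5.8],[-0.09, -0.4, 0.0, -6.76],[-0.12, -0.45, 0.0, -7.72],[-0.16, -0.5, 0.0, -8.68],[-0.16, -0.5, 0.0, -8.68],
```

>>> {"op": "apply_moves", "data": {"targets": [[0.01, -0.06, 0, -1.0], [0.01, -0.12, 0, -1.95], [0.0, -0.18, 0, -2.9], [-0.01, -0.24, 0, -3.9], [-0.03, -0.3, 0, -4.85], [-0.06, -0.35, 0, -5.8], [-0.09, -0.4, 0, -6.75], [-0.12, -0.45, 0, -7.7], [-0.16, -0.5, 0, -8.7], [-0.16, -0.5, 0, -8.7]]}}

```text
t: 18.35
ee_pos: [0.548, 0.2433, 0.0822]
orientation: [[0.707, -0.006, 0.707], [-0.707, -0.004, 0.707], [-0.001, -1.0, -0.007]]
wrist_force: [-0.5, 0.2, -0.4]
grip_width: 0.299
```

```bash
cat > kp.py <<'E'
from h import *
z,d=shot("side");P=cloud("side",d).reshape(-1,3);C=np.array([.5262,.2665]);c=P[:,:2]-C;R=np.linalg.norm(c,axis=1)
a=np.degrees(np.arctan2(c[:,1],c[:,0]))
for lo,hi in((.066,.078),(.08,.105)):
    m=(R>.014)&(R<.06)&(P[:,2]>lo)&(P[:,2]<hi);h,w=np.histogram(a[m],bins=np.arange(-180,181,10));print(lo,{int(x):int(y) for x,y in zip(w,h) if y})
cv2.imwrite("pics/k.png",cv2.resize(z[190:310,220:350],None,fx=5,fy=5,interpolation=cv2.INTER_CUBIC))
E
python3 kp.py; python3 plan2.py -85 .082
```

```text
0.066 {-60: 2, -50: 4, -40: 9, -30: 25, -20: 23, -10: 3}
0.08 {-90: 4, -80: 7, -70: 23, -40: 1, -30: 1, -10: 21, 0: 3}
t 18.4 ang -44.2 rad 0.0303 tool 45.0 [0.5479 0.2434 0.0822] F [0.4 0.7 0.2]
[-0.04, -0.03, -0.0, -0.62],[-0.08, -0.06, -0.0, -1.38],[-0.11, -0.09, -0.0, -2.13],[-0.16, -0.11, -0.0, -2.89],[-0.2, -0.13, -0.0, -3.64],[-0.24, -0.15, -0.0, -4.4],[-0.29, -0.16, -0.0, -5.16],[-0.34, -0.17, -0.0, -5.91],[-0.38, -0.18, -0.0, -6.67],[-0.38, -0.18, -0.0, -6.67],
```

View pics/k.png

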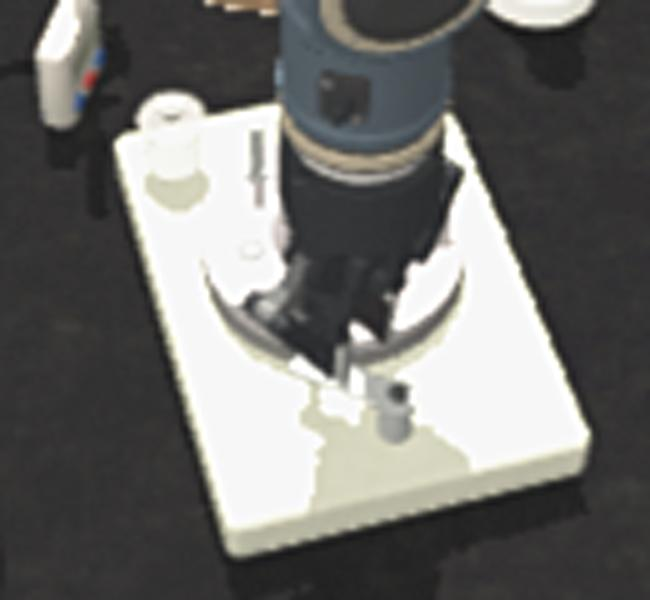

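The arm swings with the pin (345,365) between the fingers, lagging about 15°. Continue.

>>> {"op": "apply_moves", "data": {"targets": [[-0.04, -0.03, 0, -0.6], [-0.08, -0.06, 0, -1.4], [-0.11, -0.09, 0, -2.1], [-0.16, -0.11, 0, -2.9], [-0.2, -0.13, 0, -3.65], [-0.24, -0.15, 0, -4.4], [-0.29, -0.16, 0, -5.15], [-0.34, -0.17, 0, -5.9], [-0.38, -0.18, 0, -6.65], [-0.38, -0.18, 0, -6.65]]}}

```text
t: 19.65
ee_pos: [0.5293, 0.2344, 0.0824]
orientation: [[0.091, -0.006, 0.996], [-0.996, 0.001, 0.091], [-0.001, -1.0, -0.006]]
wrist_force: [0.6, -0.6, -0.1]
grip_width: 0.303
```

```bash
python3 kp.py; python3 plan2.py -93 .082;python3 look.py|grep plate
```

```text
0.066 {-90: 5, -80: 9, -70: 9, -60: 14, -50: 6, -40: 2}
0.08 {-130: 15, -120: 7, -110: 8, -80: 3, -70: 12, -60: 6, -50: 12, -40: 12}
t 19.7 ang -84.2 rad 0.0303 tool 5.3 [0.5293 0.2344 0.0824] F [ 1.1 -0.4  0.3]
[-0.01, 0.0, -0.01, -0.07],[-0.02, 0.0, -0.01, -0.23],[-0.03, 0.0, -0.01, -0.39],[-0.04, 0.0, -0.01, -0.56],[-0.05, 0.0, -0.01, -0.72],[-0.06, 0.0, -0.01, -0.89],[-0.07, 0.0, -0.01, -1.05],[-0.08, 0.0, -0.01, -1.21],[-0.09, 0.0, -0.01, -1.38],[-0.09, 0.0, -0.01, -1.38],top plate z 0.0626 hub 0.0984
side plate z 0.0624 hub 0.0972
```

View pics/k.png

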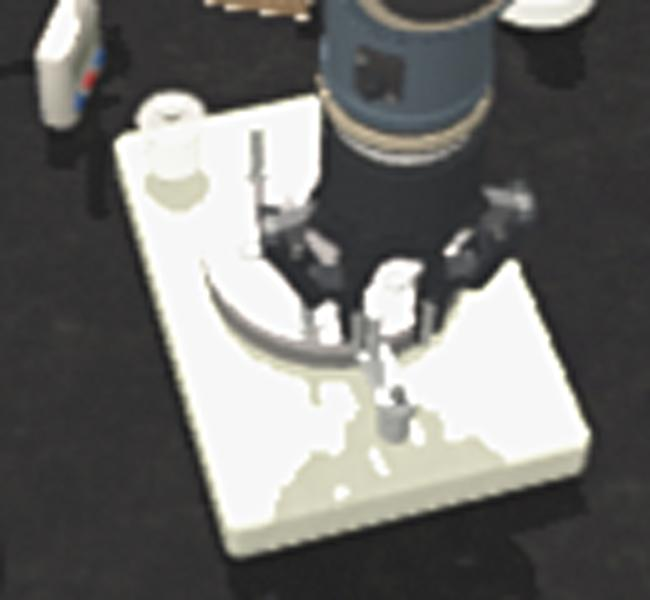

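Arm nearly aimed: pin at (358,330), no contact forces. A last ~4 mm push, up to the stop.

>>> {"op": "apply_moves", "data": {"targets": [[-0.01, 0, 0, -0.1], [-0.02, 0, 0, -0.2], [-0.03, 0, 0, -0.3], [-0.04, 0, 0, -0.4], [-0.05, 0, 0, -0.5], [-0.06, 0, 0, -0.6], [-0.07, 0, 0, -0.7], [-0.08, 0, 0, -0.8], [-0.08, 0, 0, -0.8], [-0.08, 0, 0, -0.8]]}}

```text
t: 21.05
ee_pos: [0.5251, 0.2345, 0.0823]
orientation: [[0.007, -0.007, 1.0], [-1.0, 0.001, 0.007], [-0.001, -1.0, -0.007]]
wrist_force: [0.2, -0.9, 0.1]
grip_width: 0.302
```

```bash
python3 kp.py; python3 plan2.py -93 .082|head -1;python3 look.py|grep plate
```

```text
0.066 {-100: 1, -90: 11, -80: 10, -70: 13, -60: 6, -50: 3}
0.08 {-140: 9, -130: 11, -120: 7, -110: 2, -90: 1, -80: 11, -70: 12, -60: 7, -50: 16}
t 21.1 ang -92.0 rad 0.0301 tool 0.4 [0.5251 0.2345 0.0823] F [1.9 0.7 0.3]
top plate z 0.0626 hub 0.0985
side plate z 0.0623 hub 0.0984
```

>>> {"op": "apply_moves", "data": {"targets": [[-0.01, 0, 0, 0], [-0.01, 0, 0, 0], [-0.02, 0, 0, 0], [-0.02, 0, 0, 0], [-0.03, 0, 0, 0], [-0.03, 0, 0, 0], [-0.04, 0, 0, 0], [-0.04, 0, 0, 0], [-0.04, 0, 0, 0], [-0.04, 0, 0, 0]]}}

```text
t: 22.45
ee_pos: [0.524, 0.2344, 0.0824]
orientation: [[0.007, -0.005, 1.0], [-1.0, 0.001, 0.007], [-0.002, -1.0, -0.005]]
wrist_force: [5.0, -1.0, -1.7]
grip_width: 0.299
```

```bash
for i in 1 2 3; do python3 kp.py|head -1; python3 plan2.py -93 .082|head -1;done
```

```text
0.066 {-100: 4, -90: 13, -80: 7, -70: 13, -60: 5, -50: 3}
t 22.5 ang -94.2 rad 0.0301 tool 0.4 [0.524  0.2345 0.0825] F [ 5.5 -0.6 -2.8]
0.066 {-100: 4, -90: 12, -80: 12, -70: 10, -60: 8, -50: 1}
t 22.55 ang -94.2 rad 0.0301 tool 0.4 [0.524  0.2344 0.0825] F [ 6.4 -0.1 -2.9]
0.066 {-110: 1, -100: 3, -90: 10, -80: 11, -70: 11, -60: 8, -50: 1}
t 22.6 ang -94.2 rad 0.0301 tool 0.4 [0.524  0.2345 0.0824] F [ 4.5 -0.3 -2.1]
```

Force jumped to about 5 N, so this is the stop. Back off, lift away, and check.

>>> {"op": "apply_moves", "data": {"targets": [[0.03, 0, 0, 0], [0.07, 0, 0, 0], [0.09, 0, 0, 0], [0.09, 0, 0.2, 0], [0.09, 0, 0.6, 0], [0.09, 0, 1.2, 0], [0.09, 0, 2.0, 0], [-0.5, 0.3, 2.8, 0], [-1.2, 0.8, 3.4, 0], [-2, 1.5, 4, 0]]}}

```text
t: 23.85
ee_pos: [0.4233, 0.3091, 0.2843]
orientation: [[0.004, -0.004, 1.0], [-1.0, 0.002, 0.004], [-0.002, -1.0, -0.004]]
wrist_force: [0.2, 1.3, 0.7]
grip_width: 0.302
```

>>> {"op": "apply_moves", "data": {"targets": [[-0.5, 1, 0.3, 0], [-1, 2, 0.3, 0], [-1.5, 3, 0.3, 0], [-2, 4, 0.3, 0], [-2.4, 5, 0.3, 0], [-2.7, 6, 0.3, 0], [-2.7, 6, 0.3, 0], [-2.7, 6, 0.3, 0], [-2.7, 6, 0.3, 0], [-2.7, 6, 0.3, 0]]}}

```text
t: 25.1
ee_pos: [0.2893, 0.608, 0.3]
orientation: [[0.002, -0.004, 1.0], [-1.0, 0.003, 0.002], [-0.003, -1.0, -0.004]]
wrist_force: [-0.1, 0.0, 0.2]
grip_width: 0.301
```

```bash
python3 look.py; python3 - <<'E'
from h import *
z=np.load("/tmp/top.npz");im=z["im"];P=cloud("top",z["d"])
B=(slice(150,270),slice(185,325));b=cv2.resize(im[B],None,fx=5,fy=5,interpolation=cv2.INTER_CUBIC);cv2.imwrite("pics/f.png",b)
m=(P[...,2]>.085)&(np.hypot(P[...,0]-.5325,P[...,1]-.235)<.012);q=P[m].mean(0);print("pin",q,m.sum())
for nm,S in(("top",[.5516,.1556]),):
    S=np.array(S);th=np.radians(14.1);C=S+.112*np.array([-np.sin(th),np.cos(th)]);v=q[:2]-C;print("keeper",th-np.arctan2(v[1],v[0]),np.hypot(*v))
print(r.get_obs()["wrist_force"],r.get_obs()["t"])
E
```

```text
top plate z 0.0626 hub 0.0986
{-172: 11, -164: 5, -52: 14, -44: 4, 68: 12, 76: 4}
side plate z 0.0623 hub 0.0979
{-172: 12, -52: 4, -44: 13, 60: 5, 68: 14}
pin [0.53078441 0.23336474 0.10298798] 23
keeper 1.6102525278839281 0.031531705139296214
[-0.62230596  0.44011362  0.42827965] 25.2
```

View pics/f.png

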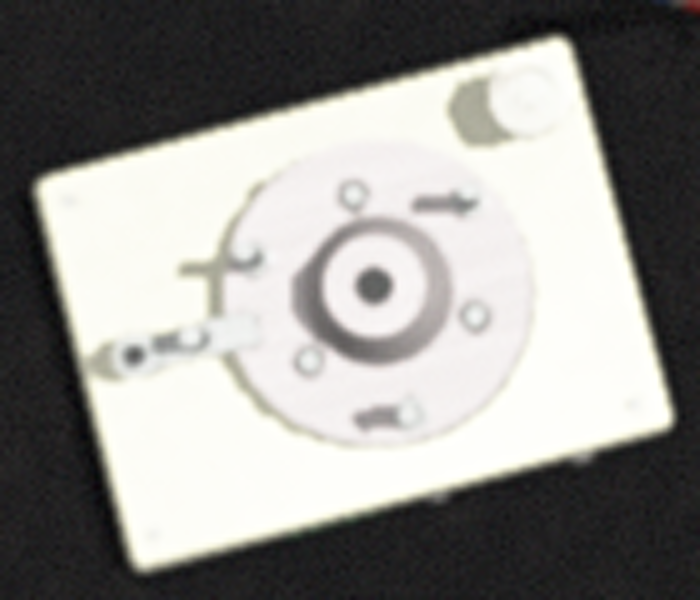

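The picture shows the studs filling all three holes at (353,195), (475,316) and (310,360). The keeper lies over the rim, from (133,355) to (255,330), and points at the hub. The bottle at (525,100) hasn't moved.

```bash
python3 -c "
from workcell import r
print(r.close_job())"
```

```text
the job is handed in; nothing more can be done
None
```

The carousel is home on its studs and the keeper points at the hub; I handed the job in at about 25 s of the 64 s allowed.

- **Turning:** I pushed one post about 67° clockwise with loosely straddling fingers. The carousel dropped about 4.5 mm onto the plunger at the fit.
- **Pressing:** I pressed the hub straight down with shut fingers, to about 19 N at the last reading and very slightly further before lifting. The plate's top face then read 0.0623 to 0.0627 m in both cameras, against 0.062 m when home. It stayed there after release and after the keeper swing. In the last picture the studs fill all three holes.
- **Keeper:** I swung the arm by its pin until the force rose to about 5 N at its end stop, then backed off and lifted clear. The top camera measured 1.61 rad, against 1.57 for pointing at the hub and a stop at 1.6. That puts it at or just short of the stop.
- **Bottle and flask:** The last picture shows the bottle where it started. I did not check the flask again at the end, but no move went near it.
- **Disagreement:** The two cameras differed by about 4 mm in x. I used the top camera for the carousel and about the midpoint for the keeper. The plunger's travel itself cannot be seen, so I inferred it from the plate height.

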